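# Switch the bench air selector to the outlet with the quick coupling

### The job

The compressed-air selector valve on the bench is set to off, its pointer in the middle notch. Pull its sprung knob straight up until it is clear of the notch, turn it until the pointer faces the outlet that carries the tall quick coupling, and let it drop fully down into the notch there. Do not let it drop into the notch of the other outlet, the one closed by the low cap.

Things in the scene. Friction and masses are not known exactly. Their poses are not given: they have to be found in the camera images.
- manifold: Selector valve fixed to the bench: dark plate 200 x 250 x 14 mm, round aluminium body 120 mm across, on it a notched collar 106 mm across, crest 69 mm above the bench. Origin: on the knob's axis at bench height; z up; x towards the middle (off) notch. Two more notches lie 60 degrees either side of x, each in line with an outlet boss 48 mm across, 34 mm high, 100 mm from the axis.
- knob_grip (a point): Point on the knob's axis, half-way up its grip bar, 98 mm above the bench when down; rises with the knob. The black bar is 24 mm thick, 38 mm tall (75 to 113 mm above the bench) and runs along this point's x axis from 42 mm behind the axis to a tapered nose, the pointer, 56 mm ahead; z up. Pinch it across its thickness from above. Under it is a round skirt 66 mm across.
- pointer_aim (a point): A point in the air 100 mm ahead of the knob's axis in the direction of the pointer, at the height of knob_grip; it turns and rises with the knob. When the pointer faces an outlet squarely it lies straight above the middle of that outlet.
- coupling_top (a point): Top centre of the quick coupling, a stepped brass and steel fitting 60 mm tall and up to 34 mm across, fixed on one of the two outlets; its top is 94 mm above the bench.
- cap_top (a point): Top centre of the blanking cap, a low brass hexagon 14 mm tall and 36 mm across, fixed on the other outlet; its top is 48 mm above the bench.
- selector_turn (a joint): Turn of the knob, rad: 0 in the middle (off) notch, +1.047 (anticlockwise from above) and -1.047 in the outlet notches, end stops at +-1.25. Turns easily (0.04 N m) when pulled out; about +-0.05 rad of play in a notch. The notches have sloping mouths: let go within about 0.15 rad of a notch, the knob slides in by itself; farther off it may stay up on the collar.
- selector_knob (a joint): How far the knob is pulled up, m: 0 fully down in a notch, about 0.014 with its lug riding on the collar, stop at 0.026. It turns freely from 0.015 up; 0.018 to 0.022 is right. Spring and weight always pull it down, with about 8 N when down and 14 N when fully up.

How it is judged (in metres and radians):
On the way, in this order (a step that is already met when the one before it is completed fails the run):
1. the knob is pulled up out of the middle notch (10 mm or more), still pointing at it (value of joint selector_knob above 0.01 m and value of joint selector_turn between -0.3 and 0.3 rad), for 0.05 s.
2. still pulled up, the knob is turned towards the outlet with the tall coupling (pointer_aim within 25 mm of its middle) (value of joint selector_knob above 0.006 m and horizontal distance between pointer_aim and coupling_top below 0.025 m).
At the end, for the whole second after the job is handed in: The knob is fully down in the notch of the outlet with the tall coupling (within 3 mm of its lowest position), its pointer facing the coupling (pointer_aim within 12 mm of the coupling's middle, seen from above), and at rest (value of joint selector_knob below 0.003 m and horizontal distance between pointer_aim and coupling_top below 0.012 m and velocity of joint selector_turn between -0.05 and 0.05 rad/s); the robot touches nothing.
It fails at once if the knob drops into the notch of the capped outlet (value of joint selector_knob below 0.006 m and horizontal distance between pointer_aim and cap_top below 0.025 m).
It also fails if it takes over 40 s, if anything falls off the work surface, if the arm or the gripper's body presses on something with over 40 N, if the wrist force passes 120 N, or if a joint passes its speed limit or range.

### The arm

A 6-joint arm with a two-finger parallel gripper is mounted at the origin on the work surface. World frame = base frame: x ahead of the robot, y to its left, z up, the work surface at z = 0. Lengths are in mm, angles in degrees, forces in N, time in s.
With the tool pointing down it reaches from about 425 to 925 mm from the base axis. Payload 12.5 kg.
Tool frame: the origin (TCP) lies on the centre line of the jaws, within the pads' length; the fingertips stand 14 mm ahead of it and the grasp point (between the pads) lies 5 mm behind it; z points along the fingers, y is the line along which they close (so a half turn about z gives the same grasp; the last joint's range is limited). The gripper opens to 85 mm and grips with 20 to 120 N. Pads are 22 mm wide; open, the fingers measure 114 mm over their backs; the gripper's body (76 mm by 85 mm) begins 54 mm behind the grasp point. The pads swing forward as they close: fully open they stand 13 mm farther back than shut.
Start: joints at [61.73, 28.126, 89.318, -0, 62.55, -6.05], TCP at [236.331, 578.615, 208.027] pointing down, gripper open.
Joint ranges: [-177.58, 177.58], [-47.91, 125.51], [2.72, 160], [-65.01, 245.01], [3.68, 167.84], [-153.87, 153.87]. Speed limits (degrees/s): [127.2, 127.2, 159.86, 180, 180, 180].

### API

Orientations are given as [roll, pitch, yaw] about the fixed x, y, z axes, in that order (R = Rz(yaw) Ry(pitch) Rx(roll)).
In Python, from workcell import sense, grab_frame, finish_job gives the robot as it stands. The module is installed in compiled form; this text tells all that it offers.
- The arm moves only by the tool drive_tool, never from a script. Its argument "moves" is a list of rows, each a list of 4 numbers: the shift along the tool's x, y, z in m, then the turn about the tool's z in rad. A call has 1 to 20 rows; each row shifts and turns the commanded pose from where the row before left it, along the tool's axes as they then stand; what a row does not reach is not made up. A row lasts 1/12 s, in which the tool goes at most 41.7 mm and 7.16 degrees, less where a joint would pass 70% of its speed; a pose out of reach is approached as far as the arm can. A call is refused whole if a number of a shift passes 0.0417 or a number of a turn 0.125, either way. A call with a gripper value outside its range is refused whole. "claw" is the finger opening in m, from 0 to 0.0854, set as the call begins (left out, the last holds). The fingers move at their own pace and stop on an object; "squeeze" is the grip in N (left out, the last holds). Time passes only in rows, so rows that do not move let the fingers close. It gives the time, the measured TCP pose, the force, the opening and the grip force at its end, in the units of the state.
- sense(): the state, without advancing time (a new reading comes with each control period).
- grab_frame(name): name is "side" or "top" or "wrist"; returns a dict with "pixels" (384x512x3 uint8, blue, green, red), "range_z" (384x512 float32, mm along the optical axis (not along the pixel's ray), 0 where there is no reading), "camera_matrix" (3x3 intrinsics, pixels), "R" (3x3) and "t" (3): a world point X has camera coordinates R X + t. Camera axes: x right, y down, z forward; pixel columns grow to the right and rows downward; lengths in mm; the calibration is good to about 2 mm. A picture is of the moment at which its call begins.
- finish_job(): hands the job in; it is judged then, once.
The state is a dict: "t": time; "qpos": joint angles; "qd": joint speeds; "joint_torque": joint torques, N m; "tcp_pos": TCP position; "tcp_rot": TCP orientation; "wrist_force": force on the tool from outside, world axes, zero at the start; "ft_torque": the same for the moment, N m; "opening": opening from 0.0 (shut) to 1.0 (fully open); "finger_force": force on a finger pad.
Only numpy, scipy, OpenCV 4.12 (cv2) and the standard library are available. Lean on these libraries where they do the work, as an engineer would, in place of code of your own. Each camera call takes 0.05 s, during which the arm holds its last target. There are 200 camera calls.

## Working session

There is one attempt and no reset: what is moved stays moved. The work goes in short steps, Python scripts to look and compute and a tool call to move; the robot and the scene stay as the last step left them, time stands still between calls to the robot, and variables do not carry over. Pictures are saved under pics/ and viewed, at most 10 in all, crops included, and the job is handed in when it is done.

Besides the shell and the picture viewer there is one more tool, called after "Emit:" by a JSON object that holds its "op" and its "data". drive_tool: Moves the arm, as the interface text tells. Its arguments: {"type":"object","properties":{"moves":{"type":"array","items":{"type":"array","items":{"type":"number"}}},"claw":{"type":"number"},"squeeze":{"type":"number"}},"required":["moves"]}

```bash
mkdir -p pics; cat > h.py <<'E'
import numpy as np, cv2
from workcell import sense, grab_frame, finish_job
def world(f):
    z=f["range_z"].astype(float); K=f["camera_matrix"]; v,u=np.indices(z.shape)
    c=np.stack([(u-K[0,2])/K[0,0]*z,(v-K[1,2])/K[1,1]*z,z],-1)
    P=(c-f["t"])@f["R"]; P[z==0]=np.nan; return P
E
python3 - <<'E'
from h import *
f=grab_frame("top"); g=grab_frame("side")
np.savez("a.npz",top=f["pixels"],P=world(f),side=g["pixels"],Q=world(g))
cv2.imwrite("pics/top.png",f["pixels"]);cv2.imwrite("pics/side.png",g["pixels"])
s=sense();print(s["tcp_pos"],s["tcp_rot"],s["t"],f["R"],f["t"])
E
```

```text
[236.20992268 578.39533528 207.49385278] [-1.79944256e+02 -7.86371574e-03  1.57779252e+02] 0.1 [[ 1.55052977e-02 -9.99879619e-01 -5.77884413e-04]
 [-9.86809850e-01 -1.52094752e-02 -1.61167589e-01]
 [ 1.61139398e-01  3.06921348e-03 -9.86926884e-01]] [ 48.98361571 604.73329999 639.42353858]
```

View pics/top.png

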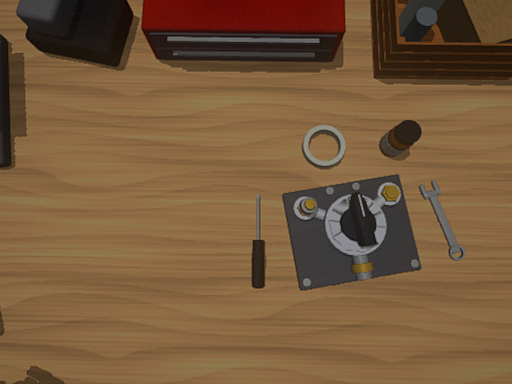

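View pics/side.png

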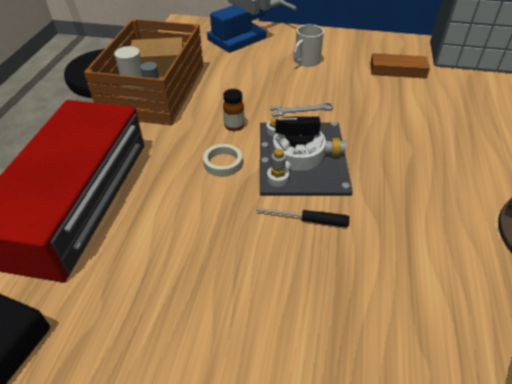

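The top view shows the valve with its knob at about (358,224). The tall coupling is at the left outlet (308,206) and the low cap at the right (391,193). In the side view the tall fitting at (278,165) confirms this.

```bash
python3 - <<'E'
from h import *
d=np.load("a.npz");P=d["P"];im=d["top"].astype(int)
v,u=np.indices(P.shape[:2])
box=(u>280)&(u<425)&(v>170)&(v<295)
z=P[...,2]
def st(n,m):
    p=P[m];print(n,m.sum(),p.mean(0).round(1),np.ptp(p,axis=0).round(1));return p
bar=st("bar",box&(z>106)&(z<120))
c,(w,h),a=cv2.minAreaRect(bar[:,:2].astype(np.float32));print("rect",c,w,h,a)
dd=np.linalg.svd(bar[:,:2]-bar[:,:2].mean(0))[2][0] if len(bar)<5000 else 0
print("dir",dd,np.degrees(np.arctan2(dd[1],dd[0])))
e=(bar[:,:2]-bar[:,:2].mean(0))@dd;print(e.min(),e.max())
st("coupling",box&(z>84)&(z<100)&(abs(u-308)<16)&(abs(v-206)<16))
st("cap",box&(z>44)&(z<56)&(abs(u-391)<13)&(abs(v-193)<13))
r=st("collar",box&(z>62)&(z<73)&(np.hypot(u-358,v-224)<36))
print(cv2.minEnclosingCircle(r[:,:2].astype(np.float32)))
cv2.imwrite("pics/crop.png",cv2.resize(d["top"][170:295,280:425],None,fx=4,fy=4,interpolation=cv2.INTER_CUBIC))
E
```

```text
bar 694 [ 549.4 -140.1  112. ] [96.3 36.2 11.2]
rect (553.7619018554688, -140.1985626220703) 97.51213836669922 24.39772605895996 11.292010307312012
dir [-0.97947697 -0.20155612] -168.37202833274247
-52.98356600226194 44.52086483498094
coupling 99 [579.6 -47.1  93. ] [18.5 21.7 12.9]
cap 152 [ 612.2 -217.    47. ] [30.4 32.5  6.6]
collar 927 [ 539.5 -137.5   68. ] [102.5 106.5  10.7]
((547.5321044921875, -142.06405639648438), 53.274818420410156)
```

View pics/crop.png

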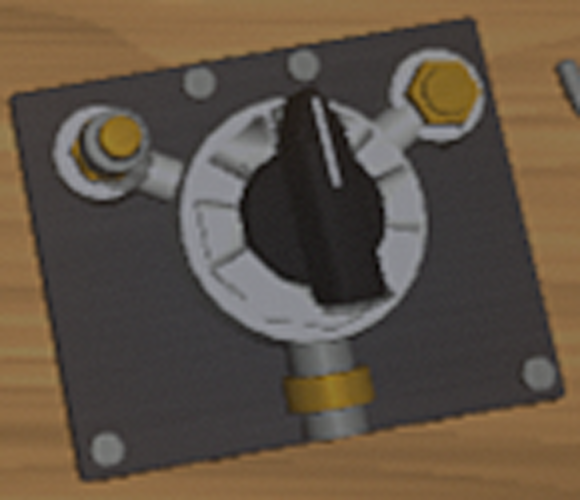

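Emit:
{"op": "drive_tool", "data": {"moves": [[-0.03,-0.02,0,0],[-0.03,-0.02,0,0],[-0.03,-0.02,0,0],[-0.03,-0.02,0,0],[-0.03,-0.02,0,0],[-0.03,-0.02,0,0],[-0.03,-0.02,0,0],[-0.03,-0.02,0,0],[-0.03,-0.02,0,0],[-0.03,-0.02,0,0],[-0.03,-0.02,0,0],[-0.021,-0.03,0,0],[-0.021,-0.03,0,0],[-0.021,-0.03,0,0],[-0.021,-0.03,0,0],[-0.021,-0.03,0,0],[-0.021,-0.03,0,0],[-0.021,-0.03,0,0],[-0.021,-0.03,0,0],[-0.021,-0.03,0,0]], "claw": 0.0854}}

```text
t: 1.77
tcp_pos: [531.4, -73.1, 207.9]
tcp_rot: [180.0, -0.0, 157.8]
wrist_force: [-0.8, -0.7, -0.4]
opening: 1.001
finger_force: 0.0
```

Emit:
{"op": "drive_tool", "data": {"moves": [[-0.021,-0.03,0,0],[-0.021,-0.03,0,0],[0,0,0,0.122],[0,0,0,0.122],[0,0,0,0.122],[0,0,0,0.122],[0,0,0,0.122],[0,0,0,0.122],[0,0,0,0.122],[0,0,0,0.122],[0,0,0,0.122],[0,0,0,0.122],[0,0,0,0.122],[0,0,0,0.122],[0,0,0,0.122],[0,0,0,0.122],[0,0,0,0.122],[0,0,0,0.122],[0,0,0,0.122],[0,0,0,0.122]]}}

```text
t: 3.43
tcp_pos: [547.5, -142.6, 207.7]
tcp_rot: [-180.0, 0.0, 31.6]
wrist_force: [-1.0, 0.4, -0.6]
opening: 0.998
finger_force: 0.0
```

Emit:
{"op": "drive_tool", "data": {"moves": [[0,0,0,0.122],[0,0,0,0.122],[0,0,0,0.122],[0,0,0,0],[0,0,0,0]]}}

```text
t: 3.85
tcp_pos: [547.6, -142.6, 207.8]
tcp_rot: [-180.0, 0.0, 11.2]
wrist_force: [0.2, 1.0, 0.5]
opening: 1.003
finger_force: 0.0
```

```bash
python3 - <<'E'
from h import *
f=grab_frame("wrist");P=world(f);z=P[...,2]
cv2.imwrite("pics/w1.png",f["pixels"])
m=(z>108)&(z<118)&(np.hypot(P[...,0]-547,P[...,1]+142)<65)
b=P[m];print(m.sum(),b.mean(0))
c,wh,a=cv2.minAreaRect(b[:,:2].astype(np.float32));print(c,wh,a)
r=P[(z>64)&(z<72)&(np.hypot(P[...,0]-547,P[...,1]+142)<60)]
print(cv2.minEnclosingCircle(r[:,:2].astype(np.float32)))
E
```

```text
2150 [ 552.42290041 -141.64737571  112.26062461]
(554.5701293945312, -141.01287841796875) (96.76656341552734, 23.475379943847656) 11.78178882598877
((547.0362548828125, -142.88002014160156), 52.980018615722656)
```

View pics/w1.png

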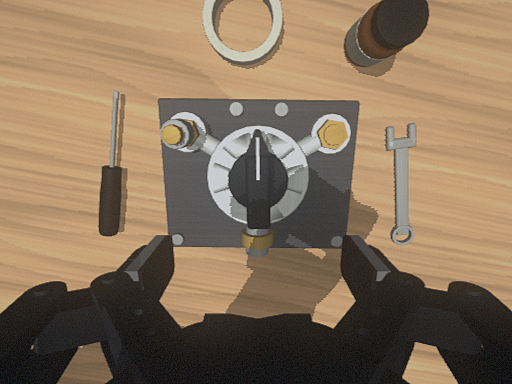

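The wrist view shows the bar upright at (258,180), the coupling at left (178,133), the cap at right (332,133), and the jaws straddling the bar. The axis agrees with the TCP to within 1 mm, so I'll descend and grip.

Emit:
{"op": "drive_tool", "data": {"moves": [[0,0,0.02,0],[0,0,0.02,0],[0,0,0.02,0],[0,0,0.02,0],[0,0,0.016,0],[0,0,0.01,0],[0,0,0.006,0],[0,0,0,0],[0,0,0,0]]}}

```text
t: 4.65
tcp_pos: [547.9, -142.8, 96.4]
tcp_rot: [180.0, -0.0, 11.0]
wrist_force: [0.2, 0.2, -0.0]
opening: 0.996
finger_force: 0.0
```

Emit:
{"op": "drive_tool", "data": {"moves": [[0,0,0,0],[0,0,0,0],[0,0,0,0],[0,0,0,0],[0,0,0,0],[0,0,0,0],[0,0,0,0],[0,0,0,0],[0,0,0,0],[0,0,0,0]], "claw": 0.0, "squeeze": 60}}

```text
t: 5.48
tcp_pos: [547.7, -142.7, 96.0]
tcp_rot: [-180.0, 0.0, 11.0]
wrist_force: [0.5, 0.6, 0.2]
opening: 0.001
finger_force: 0.0
```

The fingers shut on nothing, so I'll look before going further.

```bash
python3 - <<'E'
from h import *
f=grab_frame("wrist");g=grab_frame("side");t=grab_frame("top")
a=cv2.resize(g["pixels"][60:220,200:400],(640,512))[:400]
cv2.imwrite("pics/w2.png",np.hstack([cv2.resize(f["pixels"],(400,300)),cv2.resize(g["pixels"][80:200,220:380],(400,300))]))
P=world(t);z=P[...,2];s=sense();print(s["opening"],s["finger_force"],s["tcp_pos"],s["qpos"])
E
```

```text
0.0024078749163721253 0.0 [ 547.70511181 -142.67631537   95.98499785] [-2.12903810e+01  3.13171625e+01  1.04219586e+02  8.78581402e-03
  4.44629813e+01  5.77146186e+01]
```

View pics/w2.png

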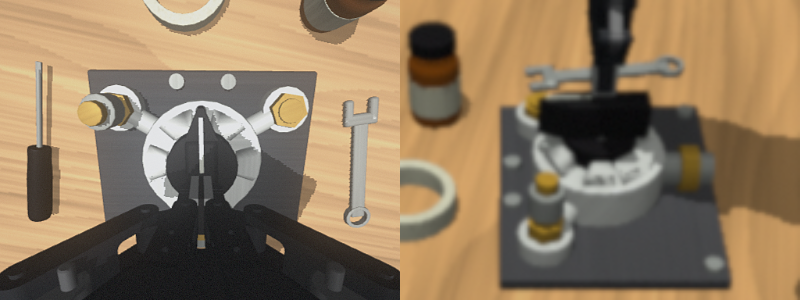

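The picture shows the closed fingers at the bar's middle, (200,200) in the left half, but doesn't settle whether they are above it. I'll measure them by depth.

```bash
python3 - <<'E'
from h import *
f=grab_frame("wrist");g=grab_frame("side");t=grab_frame("top")
for n,c in(("wrist",f),("side",g),("top",t)):
    for X in ([547.7,-142.7,96],[547.7,-142.7,82],[547.7,-142.7,113]):
        p=c["camera_matrix"]@(c["R"]@np.array(X,float)+c["t"]);print(n,X,(p[:2]/p[2]).round(1),p[2].round(1))
Q=world(g);np.set_printoptions(linewidth=220,suppress=True)
for r in range(90,150,4): print(r,[tuple(Q[r,c].round(0).astype(int)) if np.isfinite(Q[r,c,0]) else None for c in range(292,322,5)])
P=world(f);
for r in range(150,330,15): print(r,[tuple(P[r,c].round(0).astype(int)) if np.isfinite(P[r,c,0]) else None for c in (235,245,257,268,280)])
cv2.imwrite("pics/w3.png",np.hstack([cv2.resize(f["pixels"][110:330,170:345],(400,503)),cv2.resize(g["pixels"][70:200,250:353],(400,503),interpolation=cv2.INTER_CUBIC)]))
E
```

```text
wrist [547.7, -142.7, 96] [258.8 225.2] 176.9
wrist [547.7, -142.7, 82] [258.7 217.7] 190.4
wrist [547.7, -142.7, 113] [259. 236.] 160.5
side [547.7, -142.7, 96] [300.3 125.4] 966.1
side [547.7, -142.7, 82] [299.9 130.5] 976.2
side [547.7, -142.7, 113] [300.8 119. ] 953.8
top [547.7, -142.7, 96] [362.  222.2] 632.5
top [547.7, -142.7, 82] [359.7 222.8] 646.3
top [547.7, -142.7, 113] [365.  221.4] 615.7
90 [(np.int64(601), np.int64(-434), np.int64(-1)), (np.int64(559), np.int64(-124), np.int64(195)), (np.int64(548), np.int64(-118), np.int64(200)), (np.int64(537), np.int64(-94), np.int64(216)), (np.int64(529), np.int64(-130), np.int64(195)), (np.int64(531), np.int64(-443), np.int64(1))]
94 [(np.int64(598), np.int64(-414), np.int64(-2)), (np.int64(558), np.int64(-126), np.int64(185)), (np.int64(545), np.int64(-85), np.int64(212)), (np.int64(536), np.int64(-85), np.int64(213)), (np.int64(526), np.int64(-88), np.int64(212)), (np.int64(530), np.int64(-426), np.int64(0))]
98 [(np.int64(595), np.int64(-391), np.int64(1)), (np.int64(558), np.int64(-131), np.int64(172)), (np.int64(544), np.int
[... 5846 characters left out ...]
2), np.int64(187)), (np.int64(561), np.int64(-135), np.int64(185)), (np.int64(544), np.int64(-142), np.int64(157)), (np.int64(560), np.int64(-143), np.int64(181)), (np.int64(566), np.int64(-145), np.int64(188))]
300 [(np.int64(563), np.int64(-132), np.int64(196)), (np.int64(556), np.int64(-136), np.int64(185)), (np.int64(537), np.int64(-144), np.int64(156)), (np.int64(546), np.int64(-146), np.int64(169)), (np.int64(565), np.int64(-145), np.int64(195))]
315 [(np.int64(563), np.int64(-133), np.int64(201)), (np.int64(551), np.int64(-137), np.int64(186)), (np.int64(445), np.int64(-161), np.int64(48)), (np.int64(541), np.int64(-147), np.int64(170)), (np.int64(565), np.int64(-144), np.int64(201))]
```

View pics/w3.png

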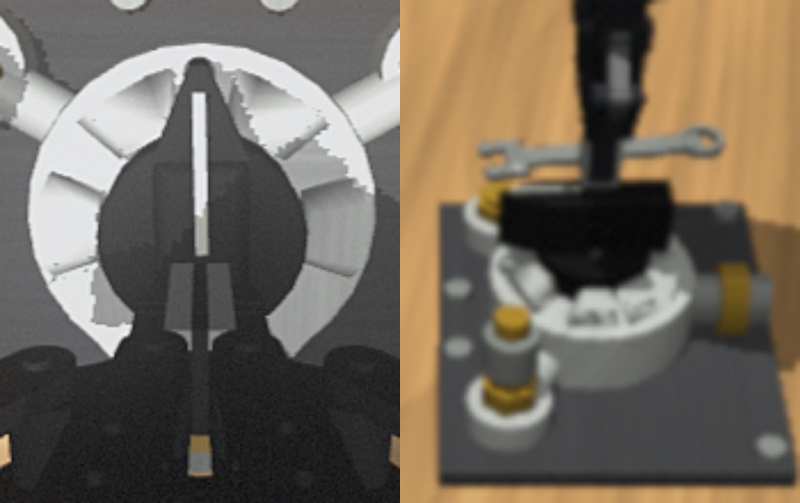

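The depth says the shut fingers end just above the bar top: finger points run down to z ≈ 117–124, over a bar top at 113. The reported TCP z of 96 would put the tips at 82. I'll back off upward and measure the tip height against the TCP reading.

Emit:
{"op": "drive_tool", "data": {"moves": [[0,0,-0.015,0],[0,0,-0.015,0],[0,0,-0.015,0],[0,0,-0.015,0],[0,0,0,0],[0,0,0,0]]}}

```text
t: 6.28
tcp_pos: [547.9, -142.7, 156.3]
tcp_rot: [180.0, -0.1, 11.0]
wrist_force: [-0.3, 0.0, -0.2]
opening: -0.001
finger_force: 0.0
```

```bash
cat > tips.py <<'E'
from h import *
s=sense();T=s["tcp_pos"];print(T,s["tcp_rot"],s["opening"],s["wrist_force"])
for n in("wrist","side"):
    f=grab_frame(n);P=world(f)
    cv2.imwrite("pics/tip_%s.png"%n,f["pixels"])
    d=P-T; yaw=np.radians(s["tcp_rot"][2])
    a=d[...,0]*np.cos(yaw)+d[...,1]*np.sin(yaw); b=d[...,0]*np.sin(yaw)-d[...,1]*np.cos(yaw)
    m=(abs(a)<16)&(abs(b)<62)&(P[...,2]>118)&(P[...,2]<T[2]+80)
    z=P[...,2][m];print(n,m.sum(),"z low pct",np.percentile(z,[0,1,2,5,10]).round(1) if m.any() else 0)
    zz=z-T[2]; h,e=np.histogram(zz,np.arange(-40,60,6));print(dict(zip(e[:-1].astype(int).tolist(),h.tolist())))
    for lo in range(-20,48,8):
        k=m&(P[...,2]-T[2]>lo)&(P[...,2]-T[2]<lo+8)
        if k.any(): print(lo,"a",a[k].min().round(),a[k].max().round(),"b",b[k].min().round(),b[k].max().round())
E
python3 tips.py
```

```text
[ 547.85125847 -142.7225497   156.2750309 ] [ 1.79964296e+02 -6.62723148e-02  1.09906900e+01] -0.0009764479022253849 [-0.3162095   0.03390625 -0.18287283]
wrist 6691 z low pct [183.3 186.7 188.7 193.9 200.7]
{-40: 0, -34: 0, -28: 0, -22: 0, -16: 0, -10: 0, -4: 0, 2: 0, 8: 0, 14: 0, 20: 0, 26: 119, 32: 233, 38: 290, 44: 301, 50: 272}
20 a 10.0 11.0 b -6.0 5.0
28 a 6.0 11.0 b -14.0 13.0
36 a 6.0 12.0 b -14.0 13.0
44 a 6.0 12.0 b -14.0 13.0
side 219 z low pct [180.1 181.2 181.6 184.1 187.6]
{-40: 0, -34: 0, -28: 0, -22: 0, -16: 0, -10: 0, -4: 0, 2: 0, 8: 0, 14: 0, 20: 9, 26: 14, 32: 33, 38: 29, 44: 30, 50: 34}
20 a -10.0 9.0 b -7.0 -4.0
28 a -9.0 11.0 b -16.0 -3.0
36 a -11.0 11.0 b -15.0 4.0
44 a -10.0 11.0 b -17.0 4.0
```

Both cameras agree that the shut fingertips sit about 25 mm above the reported TCP, not 14 mm below it. The sideways position is correct (centred to 1 mm). So the real fingers are about 40 mm shorter than the text says. I'll correct for that by reopening and going down to TCP z ≈ 58, which puts the tips at about 83 when closed.

Emit:
{"op": "drive_tool", "data": {"moves": [[0,0,0,0],[0,0,0,0],[0,0,0,0],[0,0,0,0],[0,0,0,0],[0,0,0,0],[0,0,0,0],[0,0,0,0],[0,0,0.015,0],[0,0,0.015,0],[0,0,0.015,0],[0,0,0.015,0],[0,0,0.01,0],[0,0,0.01,0],[0,0,0.01,0],[0,0,0.005,0],[0,0,0.003,0],[0,0,0,0]], "claw": 0.0854}}

```text
t: 7.88
tcp_pos: [547.6, -142.6, 57.6]
tcp_rot: [-180.0, 0.0, 11.0]
wrist_force: [-0.4, 0.3, -0.4]
opening: 1.0
finger_force: 0.0
```

Emit:
{"op": "drive_tool", "data": {"moves": [[0,0,0,0],[0,0,0,0],[0,0,0,0],[0,0,0,0],[0,0,0,0],[0,0,0,0],[0,0,0,0],[0,0,0,0],[0,0,0,0],[0,0,0,0]], "claw": 0.0, "squeeze": 60}}

```text
t: 8.72
tcp_pos: [548.0, -143.1, 58.4]
tcp_rot: [180.0, -0.1, 11.0]
wrist_force: [-0.4, -4.1, 6.5]
opening: 0.273
finger_force: 58.9
```

The bar is gripped: opening 0.273 is about 23 mm, with 59 N on the pads. Now lifting 20 mm.

Emit:
{"op": "drive_tool", "data": {"moves": [[0,0,-0.004,0],[0,0,-0.004,0],[0,0,-0.004,0],[0,0,-0.004,0],[0,0,-0.004,0],[0,0,0,0],[0,0,0,0]]}}

```text
t: 9.3
tcp_pos: [547.7, -142.9, 77.3]
tcp_rot: [180.0, 0.0, 11.0]
wrist_force: [4.5, -4.5, -12.2]
opening: 0.272
finger_force: 59.2
```

```bash
python3 - <<'E'
from h import *
for n in("wrist","side"):
    f=grab_frame(n);P=world(f);z=P[...,2]
    d=P-[547.3,-142.4,0];y=np.radians(11.3);a=d[...,0]*np.cos(y)+d[...,1]*np.sin(y);b=-d[...,0]*np.sin(y)+d[...,1]*np.cos(y)
    m=(a>18)&(a<52)&(abs(b)<9)&(z>90);print(n,m.sum(),np.percentile(z[m],[10,50,90]))
print(sense()["wrist_force"])
E
```

```text
wrist 3773 [129.09975466 131.28818261 199.32859665]
side 241 [102.72956541 129.0884856  266.08393292]
[  3.95307909  -4.50618862 -12.85329233]
```

The bar top has risen to about 131 (19 mm lift), and 12.5 N matches the spring. Now turning +60° (anticlockwise from above), which is negative about the tool's z.

Emit:
{"op": "drive_tool", "data": {"moves": [[0,0,0,-0.08],[0,0,0,-0.08],[0,0,0,-0.08],[0,0,0,-0.08],[0,0,0,-0.08],[0,0,0,-0.08],[0,0,0,-0.08],[0,0,0,-0.08],[0,0,0,-0.08],[0,0,0,-0.08],[0,0,0,-0.08],[0,0,0,-0.08],[0,0,0,-0.087],[0,0,0,0],[0,0,0,0],[0,0,0,0]]}}

```text
t: 10.73
tcp_pos: [547.3, -142.6, 77.4]
tcp_rot: [-179.9, -0.0, 70.8]
wrist_force: [1.5, -3.0, -12.9]
opening: 0.274
finger_force: 59.5
```

```bash
python3 - <<'E'
from h import *
f=grab_frame("wrist");P=world(f);z=P[...,2]
cv2.imwrite("pics/w4.png",f["pixels"])
d=P-[547.3,-142.4,0];y=np.radians(71.2);a=d[...,0]*np.cos(y)+d[...,1]*np.sin(y);b=-d[...,0]*np.sin(y)+d[...,1]*np.cos(y)
m=(a>16)&(a<54)&(abs(b)<18)&(z>115)&(z<140);print(m.sum(),np.median(z[m]))
p=np.polyfit(a[m],b[m],1);print("angle off",np.degrees(np.arctan(p[0])),p[1])
c=(np.hypot(a-100,b)<20)&(z>88)&(z<100);print("coupling a,b",c.sum(),a[c].mean(),b[c].mean());s=sense();print(s["tcp_rot"],s["wrist_force"],s["ft_torque"])
E
```

```text
3892 130.6887161190625
angle off 0.16854756818944758 0.1416169126995772
coupling a,b 1396 99.32616164060464 -1.17742081229419
[-1.79929465e+02 -5.03977617e-03  7.08465854e+01] [  0.37803005  -2.41490607 -12.61811743] [-0.51753221 -0.28706332 -0.05869747]
```

View pics/w4.png

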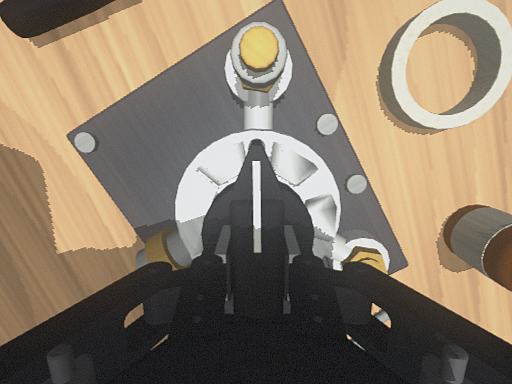

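The knob is up and its pointer (255,145) faces the coupling (260,48), well within 1°. I'll lower it 20 mm into the notch.

Emit:
{"op": "drive_tool", "data": {"moves": [[0,0,0.004,0],[0,0,0.004,0],[0,0,0.004,0],[0,0,0.003,0],[0,0,0.003,0],[0,0,0.002,0],[0,0,0,0],[0,0,0,0],[0,0,0,0]]}}

```text
t: 11.53
tcp_pos: [547.6, -142.6, 58.5]
tcp_rot: [180.0, -0.0, 71.0]
wrist_force: [-5.2, -0.8, 4.0]
opening: 0.272
finger_force: 61.6
```

Force is back to about what it was when first gripped, so the knob is seated. I'll open the gripper and retreat.

Emit:
{"op": "drive_tool", "data": {"moves": [[0,0,0,0],[0,0,0,0],[0,0,0,0],[0,0,0,0],[0,0,0,0],[0,0,0,0],[0,0,0,0],[0,0,0,0],[0,0,-0.005,0],[0,0,-0.01,0],[0,0,-0.02,0],[0,0,-0.025,0],[0,0,-0.025,0],[0,0,-0.025,0],[0,0,-0.02,0],[0,0,0,0],[0,0,0,0],[0,0,0,0]], "claw": 0.0854}}

```text
t: 13.03
tcp_pos: [547.3, -142.6, 187.9]
tcp_rot: [-180.0, -0.0, 71.0]
wrist_force: [-0.2, -0.7, -0.2]
opening: 0.999
finger_force: 0.0
```

```bash
python3 - <<'E'
from h import *
f=grab_frame("wrist");P=world(f);z=P[...,2]
cv2.imwrite("pics/w5.png",f["pixels"])
d=P-[547.3,-142.4,0];y=np.radians(71.2);a=d[...,0]*np.cos(y)+d[...,1]*np.sin(y);b=-d[...,0]*np.sin(y)+d[...,1]*np.cos(y)
m=(a>-40)&(a<54)&(abs(b)<18)&(z>95)&(z<140);print(m.sum(),np.median(z[m]))
p=np.polyfit(a[m],b[m],1);print("angle off",np.degrees(np.arctan(p[0])),p[1]);s=sense();print(s["t"],s["wrist_force"])
E
```

```text
2429 112.4514319092035
angle off 0.2785732928362922 0.11835559984580896
13.0833 [ 0.44986886  0.22455241 -0.02063615]
```

View pics/w5.png

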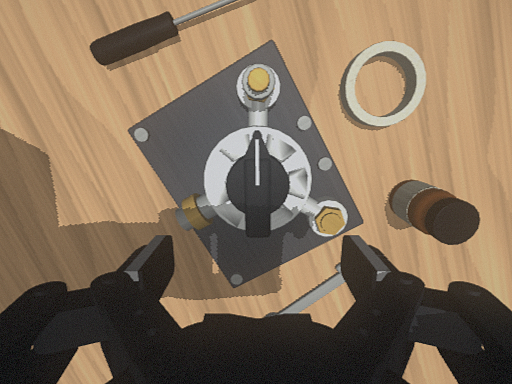

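The bar top is back at 112.5 mm (fully down). The pointer (257,135) faces the coupling (259,80) and the gripper is clear, so I'm handing in.

```bash
python3 -c "
from workcell import finish_job
print(finish_job())"
```

```text
the job is handed in; nothing more can be done
None
```

I handed the job in at about 13 s: the knob is fully down in the tall coupling's notch, its pointer within about 1° of the coupling and the gripper clear. The first grasp closed on nothing because the fingertips really sit about 40 mm higher than the text says; I corrected for that and repeated it. The hand-in gave no verdict.

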